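Click the coffee grinder's wheel round to its marked setting

ROBOT

A 6-joint arm with a two-finger parallel gripper is mounted at the origin on the work surface. World frame = base frame: x ahead of the robot, y to its left, z up, the work surface at z = 0. Lengths are in mm, angles in rad, forces in N, time in s.
With the tool pointing down it reaches from about 275 to 1000 mm from the base axis. Payload 8.4 kg.
Tool frame: the origin (TCP) lies midway between the tips of the shut fingers; the grasp point (between the pads) lies 19 mm behind it; z points along the fingers, y is the line along which they close (so a half turn about z gives the same grasp; the last joint's range is limited). The gripper opens to 85 mm and grips with 20 to 120 N. Pads are 22 mm wide; open, the fingers measure 114 mm over their backs; the gripper's body (76 mm by 85 mm) begins 54 mm behind the grasp point. The pads swing forward as they close: fully open they stand 13 mm farther back than shut.
Start: joints at [-1.246, 0.353, 1.633, -0, 1.155, -0.002], TCP at [200.632, -591.924, 201.881] pointing down, gripper open.
Joint ranges: [-2.63, 2.63], [-0.92, 2.1], [0.06, 2.66], [-1.3, 4.44], [0, 2.69], [-3.02, 3.02]. Speed limits (rad/s): [2.22, 2.22, 2.79, 3.14, 3.14, 3.14].

INTERFACE

Orientations are given as [roll, pitch, yaw] about the fixed x, y, z axes, in that order (R = Rz(yaw) Ry(pitch) Rx(roll)).
In Python, from rig import telemetry, optics, r gives the robot as it stands.
- The arm moves only by the tool play_rows, never from a script. Its arguments are lists of equal length, an entry for each row: "dp": the shift along the tool's x, y, z in units of 40 mm (1.0 is 40 mm), a list of three; "rot": the turn, a rotation vector about the tool's x, y, z in units of 6 degrees (1.0 is 6 degrees), a list of three. In form: {"dp": [[tx, ty, tz], ...], "rot": [[ax, ay, az], ...]}. A call has 1 to 5 rows; each row is the pose to reach, as a shift and turn from the pose commanded when the call began, along the tool's axes at that moment; what a row does not reach only later rows make up. A row lasts 1/12 s, in which the tool goes at most 41.7 mm and 7.16 degrees, less where a joint would pass 70% of its speed; a pose out of reach is approached as far as the arm can. A call with a gripper value outside its range is refused whole. "fingers" is the opening, from 0 (shut) to 1 (fully open), set as the call begins (left out, the last holds). The fingers move at their own pace and stop on an object; "grip_force" is the grip in N (left out, the last holds). Time passes only in rows, so rows that repeat a pose let the fingers close. It gives the time, the measured TCP pose, the force, the opening and the grip force at its end, in the units of the state.
- telemetry.sense(): the state, without advancing time (a new reading comes with each control period).
- optics.grab_frame(name): name is "side" or "top" or "wrist"; returns a dict with "color" (400x640x3 uint8, red, green, blue), "mtx" (3x3 intrinsics, pixels), "D" ([k1, k2, p1, p2, k3] as OpenCV has them; the pictures are not rectified), "R" (3x3) and "t" (3): a world point X has camera coordinates R X + t; the wrist camera has in their place "mount" (4x4, takes a point from camera to tool coordinates, whose origin is the TCP and whose axes are the flange's). Camera axes: x right, y down, z forward; pixel columns grow to the right and rows downward; lengths in mm; the calibration is good to about 2 mm. A picture is of the moment at which its call begins: read the wrist's pose just before it. There is no depth.
- r.sign_off(): hands the job in; it is judged then, once.
The state is a dict: "clock": time; "qpos": joint angles; "qvel": joint speeds; "joint_efforts": joint torques, N m; "eef_pos": TCP position; "tcp_rot": TCP orientation; "contact_force": force on the tool from outside, world axes, zero at the start; "wrist_torque": the same for the moment, N m; "opening": opening from 0.0 (shut) to 1.0 (fully open); "grasp_force": force on a finger pad.
Only numpy, scipy, OpenCV 4.12 (cv2) and the standard library are available. Lean on these libraries where they do the work, as an engineer would, in place of code of your own. Each camera call takes 0.05 s, during which the arm holds its last target. There are 200 camera calls.

TASK

Set the coffee grinder: with a fingertip, flick the lugs of its black wheel so that it turns clockwise (seen from above), click by click, until the red lug rests one click short of the white pointer; let it settle there for a moment, then flick it the one last click so that the red lug stops right at the pointer. Do not run past the pointer, push gently, do not grasp anything, and leave the cup, jar, tamper and red tube standing where they are.

Things in the scene. Friction and masses are not known exactly. Their poses are not given: they have to be found in the camera images.
- grinder: Fixed coffee grinder. Origin on the counter below the wheel's axis; x points to the white pointer, y to the white motor tower, z up. Grey plinth 60 mm high, x -85 to 85, y -85 to 280 mm. Tower with amber hopper from y 165 mm on, 347 mm high; spout and cup foot at x -155 to -45, y 160 to 280 mm. The wheel lies flat on the plinth, open from above and from the -x, -y and +x sides.
- wheel_axis (a point): Fixed point on the wheel's upright axis, level with the lugs' tops (81 mm above the counter); axes as the grinder's. Wheel: black hub, 60 mm across, its cap rising 8 mm over the lugs, with eight straight radial lugs 45 degrees apart, 7 black, 1 red: each 7 mm wide, 18 mm high, ending 60 mm from the axis (30 mm clear of the hub); gap between lugs about 32 mm at 50 mm from the axis.
- red_lug (a point): Tip of the red lug, on its top edge, 60 mm from the axis and 81 mm above the counter; turns with the wheel. At rest a lug always stands in the direction of the pointer, and one opposite it.
- pointer (a point): Inner end of the white pointer bar (20 x 8 mm, 6 mm high) on the plinth, on the +x side of the wheel, 68 mm from the axis and 66 mm above the counter.
- grind_wheel (a joint): Turn of the wheel, rad, growing clockwise seen from above; 0 with the red lug at the pointer. A spring detent holds it every 0.785 rad (45 degrees, one click); it starts at rest two, three or four clicks short (about -1.57, -2.36 or -3.14). About 3 to 4 N at the lugs takes it over the hump half-way between clicks; beyond that it snaps forward into the next click by itself and stays.
- cup: Loose steel dosing cup, 56 mm across, 60 mm high, on the foot under the spout (20 mm above the counter); origin at the centre of its underside. Leave alone.
- jar: Loose glass jar with wooden lid, 64 mm across, 85 mm high, on the counter on the wheel's -y side; origin at the centre of its underside. Leave alone.
- tamper: Loose steel tamper, 58 mm across, 82 mm high, on the counter on the wheel's +x side; origin at the centre of its underside. Leave alone.
- red_tube: Loose red tube, 25 mm across, 90 mm high, standing on the counter on the wheel's -x side; origin at the centre of its underside. Leave alone.

How it is judged (in metres and radians):
On the way:
1. the wheel rests one click short of the pointer (value of joint grind_wheel between -0.9354 and -0.6354 rad and velocity of joint grind_wheel between -0.3 and 0.3 rad/s), for 0.2 s.
At the end, for the whole second after the job is handed in: The wheel rests in its detent with the red lug at the pointer (joint within 0.15 rad of 0, lug tip within 13.5 mm of the pointer's end), and cup, jar, tamper and red tube stand upright within 15 mm of where they were (value of joint grind_wheel between -0.15 and 0.15 rad and velocity of joint grind_wheel between -0.3 and 0.3 rad/s and horizontal distance between red_lug and pointer below 0.0135 m and distance of each of cup, jar, tamper, red_tube from where it was at the start of the episode below 0.015 m and angle between each of cup, jar, tamper, red_tube's own z axis and vertical below 0.1 rad); the robot touches nothing.
It fails at once if the wheel ran past the pointer, half-way to the next click or more (value of joint grind_wheel above 0.39 rad).
It fails at once if the wheel was turned anticlockwise beyond four clicks short (value of joint grind_wheel below -3.6 rad).
It fails at once if the grinder was pushed or squeezed with more than 30 N (contact force between any of the fingers, the arm and grinder above 30 N).
It fails at once if the cup, jar, tamper or red tube was moved by more than 20 mm, lifted or knocked over (distance of any of cup, jar, tamper, red_tube from where it was at the start of the episode above 0.02 m or angle between any of cup, jar, tamper, red_tube's own z axis and vertical above 0.3 rad).
It also fails if it takes over 67 s, if anything falls off the work surface, if the arm or the gripper's body presses on something with over 40 N, if the wrist force passes 120 N, or if a joint passes its speed limit or range.

## Working session

There is one attempt and no reset: what is moved stays moved. The work goes in short steps, Python scripts to look and compute and a tool call to move; the robot and the scene stay as the last step left them, time stands still between calls to the robot, and variables do not carry over. Pictures are saved under pics/ and viewed, at most 10 in all, crops included, and the job is handed in when it is done.

Besides the shell and the picture viewer there is one more tool, called after "Emit:" as name(argument=value, ...), one argument or row to a line, values as JSON. play_rows: Moves the arm, as the interface text tells. Its arguments: {"type":"object","properties":{"dp":{"type":"array"},"rot":{"type":"array"},"fingers":{"type":"number"},"grip_force":{"type":"number"}},"required":["dp","rot"]}

```bash
mkdir -p pics; ls; python3 - <<'E'
from rig import telemetry, optics, r
import cv2, numpy as np, pickle
s=telemetry.sense(); print({k:np.round(v,3).tolist() for k,v in s.items()})
F={}
for n in("top","side"):
    f=optics.grab_frame(n); F[n]=f; cv2.imwrite(f"pics/{n}0.png",f["color"][:,:,::-1])
    print(n,-f["R"].T@f["t"],f["mtx"][0,0])
pickle.dump(F,open("f0.pkl","wb"))
E
```

```text
pics
{'clock': 0.0, 'qpos': [-1.246, 0.354, 1.634, -0.0, 1.155, -0.002], 'qvel': [-0.001, -0.001, 0.0, 0.001, 0.002, -0.001], 'joint_efforts': [-0.004, -60.525, -34.207, -0.0, 0.009, 0.0], 'eef_pos': [200.477, -591.437, 201.157], 'tcp_rot': [-3.14, 0.0, 0.327], 'contact_force': [0.408, -0.938, -0.047], 'wrist_torque': [0.026, -0.03, -0.024], 'grasp_force': 0.0, 'opening': 1.002}
top [ 375.93539411  -15.80018631 1158.18470495] 506.13111016907754
side [151.59266445 695.238106   695.87745658] 450.2688041416925
```

View pics/top0.png

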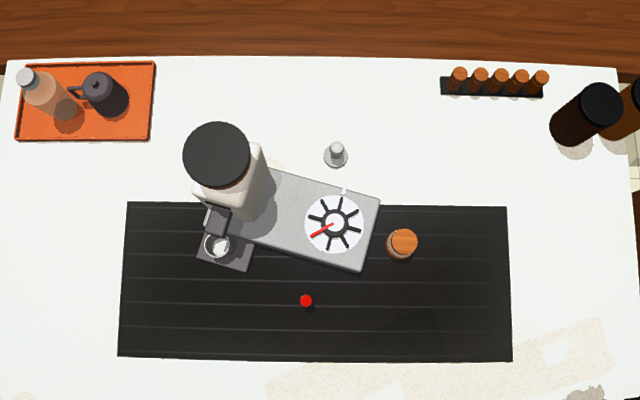

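View pics/side0.png

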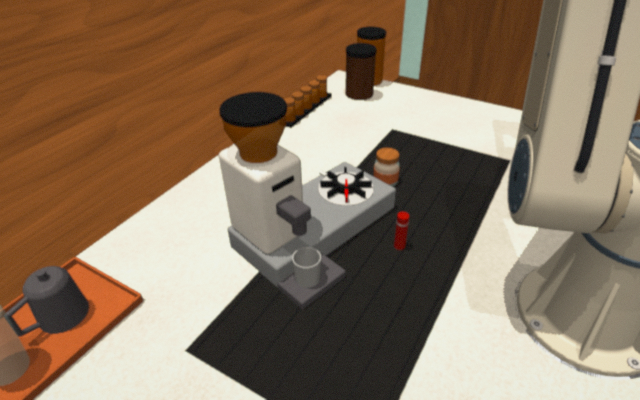

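The top view has +x up and +y left. The wheel is at about (333,223), the red lug points lower-left to (312,234) and the pointer is at (344,190), so it looks three clicks short. The jar is at (403,243), the tube at (306,300) and the tamper at (335,152). The side view agrees.

```bash
cat > h.py <<'E'
import cv2, numpy as np
def proj_plane(f,px,z,R=None,t=None):
    R=f["R"] if R is None else R; t=f["t"] if t is None else t
    px=np.asarray(px,float).reshape(-1,1,2)
    u=cv2.undistortPoints(px,np.asarray(f["mtx"],float),np.asarray(f["D"],float)).reshape(-1,2)
    d=np.c_[u,np.ones(len(u))]@R; c=-R.T@t
    return c+d*((z-c[2])/d[:,2])[:,None]
def comps(m,lo):
    n,l,s,c=cv2.connectedComponentsWithStats(m.astype(np.uint8)); return [(s[i].tolist(),c[i]) for i in range(1,n) if s[i,4]>=lo]
E
python3 - <<'E'
from h import *
import pickle
f=pickle.load(open("f0.pkl","rb"))["top"]; im=f["color"].astype(int)
r,g,b=im[...,0],im[...,1],im[...,2]
w=np.zeros(r.shape,bool); w[180:262,295:372]=1
hsv=cv2.cvtColor(f["color"],cv2.COLOR_RGB2HSV)
red=(r>150)&(g<80)&(b<80)
for s,c in comps(red&w,5): print("redlug",s,c)
for s,c in comps(red&~w,20): print("red",s,c,proj_plane(f,c,90)[0])
wh=(im.min(2)>215)&w
for s,c in comps(wh,4): print("white",s,c)
dk=(im.max(2)<70)&w
for s,c in comps(dk,10): print("dark",s,c)
ys,xs=np.nonzero(red&w)
P=proj_plane(f,np.c_[xs,ys],81)[:,:2]; 
# disc edge -> ellipse of everything white/black/red in the disc
d=((im.min(2)>215)|(im.max(2)<70)|red)&w
d=cv2.morphologyEx(d.astype(np.uint8),cv2.MORPH_OPEN,np.ones((5,5)))
for s,c in comps(d,300):print("disc",s,c,proj_plane(f,c,62)[0])
cv2.imwrite("pics/crop.png",cv2.resize(f["color"][175:280,290:420,::-1],None,fx=6,fy=5.7,interpolation=cv2.INTER_CUBIC)[:600,:780])
E
```

```text
redlug [311, 223, 22, 14, 58] [320.48275862 230.        ]
red [104, 107, 25, 15, 69] [117.72463768 116.5942029 ] [777.52513113 432.96078665  90.        ]
red [54, 110, 31, 24, 317] [ 69.36277603 124.27444795] [759.83037334 547.24501572  90.        ]
red [300, 295, 12, 12, 105] [305.44761905 300.22857143] [376.76742099  -0.6162839   90.        ]
white [317, 180, 55, 16, 481] [352.12681913 185.17879418]
white [321, 195, 20, 15, 190] [331.26315789 200.90526316]
white [341, 197, 18, 17, 180] [348.01111111 205.47777778]
white [304, 199, 43, 55, 779] [320.59435173 231.18613607]
white [344, 210, 20, 39, 371] [354.74932615 229.82479784]
white [326, 214, 18, 17, 225] [334.71111111 221.68888889]
dark [323, 198, 38, 52, 241] [343.12448133 226.92116183]
dark [321, 200, 8, 13, 31] [324.4516129  206.06451613]
dark [330, 210, 7, 3, 11] [332.81818182 210.81818182]
dark [309, 215, 14, 6, 42] [315.07142857 217.78571429]
dark [364, 236, 8, 26, 108] [368.91666667 252.16666667]
dark [295, 254, 27, 8, 119] [304.         258.70588235]
disc [331, 180, 41, 15, 422] [354.74407583 185.16824645] [ 630.58239842 -105.67063424   62.        ]
```

View pics/crop.png

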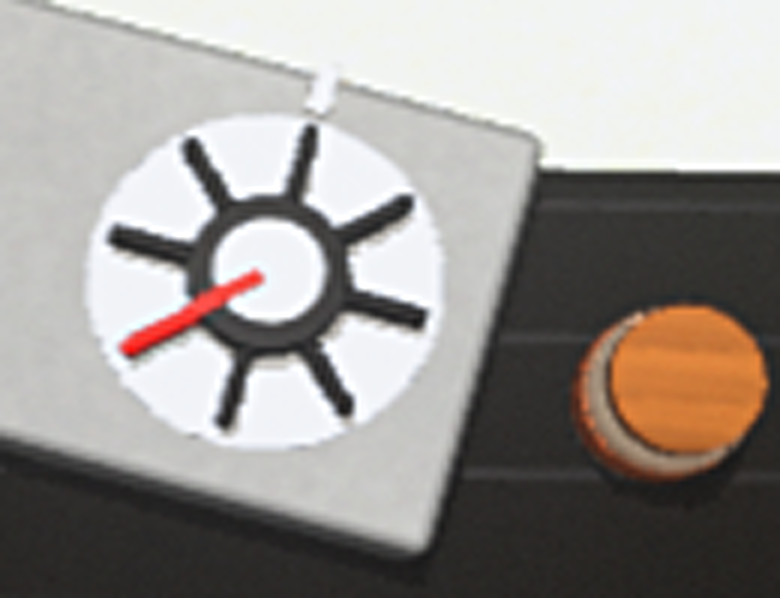

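The crop shows the red lug tip at (126,350) and the pointer end at (320,112), with lugs between them at (112,235) and (190,145). That makes three clicks to go.

```bash
python3 - <<'E'
from h import *
import pickle
f=pickle.load(open("f0.pkl","rb"))["top"]
T=np.array([(311,125),(409,202),(425,320),(347,413),(225,425),(126,350),(112,235),(190,145)],float)
px=lambda a: np.asarray(a,float)/[6,5.7]+[290-.42,175-.41]
P=proj_plane(f,px(T),81)[:,:2]
print("pair mids",(P[:4]+P[4:]).round(1)/2,"R",np.linalg.norm(P[:4]-P[4:],axis=1).round(1)/2)
C=P.mean(0); d=P-C; a=np.degrees(np.arctan2(d[:,1],d[:,0])); base=(a+45*np.arange(8)+180)%360-180
print("C",C,"lug0 angle",base.round(1),base.mean())
p=proj_plane(f,px([(320,112)]),66)[0,:2]; print("pointer",p,np.linalg.norm(p-C),np.degrees(np.arctan2(*(p-C)[::-1])))
print("disc",proj_plane(f,px([(265,282)]),62), "cap",proj_plane(f,px([(269,271)]),89))
print("jar lid",proj_plane(f,px([(689,379)]),85),"tube",proj_plane(f,[(305.45,300.2)],90),"tamper",proj_plane(f,[(336,148)],82))
E
```

```text
pair mids [[542.85 -60.  ]
 [542.1  -59.95]
 [541.4  -59.95]
 [541.2  -59.8 ]] R [59.5  58.35 58.4  58.3 ]
C [541.8859303  -59.91390709] lug0 angle [-14.5 -15.  -15.8 -16.1 -14.8 -15.4 -14.9 -15.3] -15.232467209219656
pointer [608.73192309 -79.16867011] 69.56387460681145 -16.068867630010892
disc [[542.53616588 -59.53216186  62.        ]] cap [[542.62402346 -59.85220533  89.        ]]
jar lid [[ 504.18628359 -210.33358554   85.        ]] tube [[376.8265973   -0.62031335  90.        ]] tamper [[709.78864168 -62.67715321  82.        ]]
```

Emit:
play_rows(
  dp=[
    [0.48, -0.33, 0],
    [0.96, -0.66, 0],
    [1.44, -0.99, 0],
    [1.92, -1.32, 0],
    [2.4, -1.65, 0],
  ],
  rot=[
    [0, 0, -1.12],
    [0, 0, -2.24],
    [0, 0, -3.36],
    [0, 0, -4.48],
    [0, 0, -5.6],
  ],
  fingers=0,
  grip_force=20,
)

```text
clock: 0.52
eef_pos: [270.7, -497.4, 201.5]
tcp_rot: [-3.141, -0.0, 0.919]
contact_force: [0.5, -0.8, -0.1]
opening: 0.3
grasp_force: 0.0
```

Emit:
play_rows(
  dp=[
    [0.58, 0, 0],
    [1.17, 0, 0],
    [1.75, 0, 0],
    [2.34, 0, 0],
    [2.92, -0.05, 0],
  ],
  rot=[
    [0, 0, -1.12],
    [0, 0, -2.24],
    [0, 0, -3.36],
    [0, 0, -4.48],
    [0, 0, -5.6],
  ],
)

```text
clock: 0.93
eef_pos: [340.8, -403.9, 201.6]
tcp_rot: [-3.141, -0.0, 1.505]
contact_force: [0.6, 0.5, -0.1]
opening: -0.002
grasp_force: 0.0
```

Emit:
play_rows(
  dp=[
    [0.49, 0.31, 0],
    [0.98, 0.63, 0],
    [1.47, 0.94, 0],
    [1.96, 1.26, 0],
    [2.46, 1.57, 0],
  ],
  rot=[
    [0, 0, -1.12],
    [0, 0, -2.24],
    [0, 0, -3.36],
    [0, 0, -4.48],
    [0, 0, -5.6],
  ],
)

```text
clock: 1.35
eef_pos: [410.2, -310.1, 201.6]
tcp_rot: [-3.141, -0.0, 2.092]
contact_force: [0.6, -0.4, 0.1]
opening: 0.003
grasp_force: 0.0
```

Emit:
play_rows(
  dp=[
    [0.24, 0.53, 0],
    [0.47, 1.07, 0],
    [0.71, 1.6, 0],
    [0.94, 2.14, 0],
    [1.18, 2.67, 0],
  ],
  rot=[
    [0, 0, -1.12],
    [0, 0, -2.24],
    [0, 0, -3.36],
    [0, 0, -4.48],
    [0, 0, -5.6],
  ],
)

```text
clock: 1.77
eef_pos: [479.9, -216.4, 201.6]
tcp_rot: [-3.142, -0.0, 2.678]
contact_force: [0.3, -1.8, -0.2]
opening: 0.004
grasp_force: 0.0
```

Emit:
play_rows(
  dp=[
    [-0.13, 0.72, 0],
    [-0.25, 1.43, 0],
    [-0.38, 2.15, 0],
    [-0.51, 2.87, 0],
    [-0.51, 2.87, 0],
  ],
  rot=[
    [0, 0, -1.15],
    [0, 0, -2.3],
    [0, 0, -3.45],
    [0, 0, -4.6],
    [0, 0, -5.65],
  ],
)

```text
clock: 2.18
eef_pos: [552.1, -120.9, 201.7]
tcp_rot: [3.14, 0.001, -3.011]
contact_force: [-0.8, -0.5, 0.2]
opening: -0.002
grasp_force: 0.0
```

Emit:
play_rows(
  dp=[
    [0, 0, 0.5],
    [0, 0, 1],
    [0, 0, 1.5],
    [0, 0, 2],
    [0, 0, 2],
  ],
  rot=[
    [0, 0, 0],
    [0, 0, 0],
    [0, 0, 0],
    [0, 0, 0],
    [0, 0, 0],
  ],
)

```text
clock: 2.6
eef_pos: [546.7, -123.6, 118.1]
tcp_rot: [3.139, -0.006, -3.019]
contact_force: [-1.5, 0.6, -0.2]
opening: -0.003
grasp_force: 0.0
```

```bash
python3 - <<'E'
from h import *
from rig import telemetry, optics
s=telemetry.sense(); print(s["eef_pos"],np.degrees(s["tcp_rot"]),s["qpos"])
f=optics.grab_frame("top"); cv2.imwrite("pics/top1.png",cv2.resize(f["color"][150:290,260:440,::-1],None,fx=4,fy=4,interpolation=cv2.INTER_CUBIC))
w=optics.grab_frame("wrist"); cv2.imwrite("pics/wrist1.png",w["color"][:,:,::-1])
E
```

```text
[ 546.73033655 -123.64560828  118.0588905 ] [ 179.87148825   -0.34991563 -172.96887295] [-2.25107118e-01  3.53236135e-01  1.84315634e+00  3.31622437e-05
  9.51706156e-01 -1.91863224e+00]
```

View pics/wrist1.png

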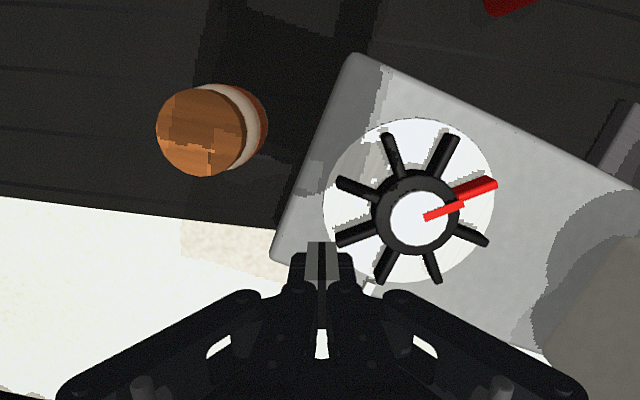

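The wrist view shows the shut fingertips at (322,245), about 29 px wide, next to the wheel with its cap at (415,218). The red lug tip is at (497,184). I'll check the tip's real size and re-measure the wheel centre from here.

```bash
python3 - <<'E'
from h import *
from rig import telemetry, optics
from scipy.spatial.transform import Rotation as Ro
s=telemetry.sense(); w=optics.grab_frame("wrist"); M=np.array(w["mount"]); I=np.linalg.inv(M)
print(s["eef_pos"],np.degrees(s["tcp_rot"]),M.round(2).tolist())
pts=np.array([(x,y,z) for z in(0,-19,-40) for x in(-11,11) for y in(-14.5,-7,7,14.5)],float)
u,_=cv2.projectPoints(pts@I[:3,:3].T+I[:3,3],np.zeros(3),np.zeros(3),np.array(w["mtx"],float),np.array(w["D"],float))
for p,q in zip(pts,u[:,0].round(0)):print(p,q)
Rt=Ro.from_euler("xyz",s["tcp_rot"]).as_matrix(); Rw=(Rt@M[:3,:3]).T; tw=-Rw@(Rt@M[:3,3]+s["eef_pos"])
cv2.imwrite("pics/wc.png",cv2.resize(w["color"][100:310,250:520,::-1],None,fx=2.8,fy=2.8,interpolation=cv2.INTER_CUBIC))
print("cap",proj_plane(w,[(415,218)],89,Rw,tw),"redtip",proj_plane(w,[(496,181)],81,Rw,tw))
E
```

```text
[ 549.00346613 -124.26478851  121.5195031 ] [ 1.79962789e+02 -1.03007529e-01 -1.72977860e+02] [[-0.0, -0.96, -0.3, 76.1], [1.0, -0.0, 0.0, -0.42], [-0.0, -0.3, 0.96, -171.88], [0.0, 0.0, 0.0, 1.0]]
[-11.  -14.5   0. ] [297. 252.]
[-11.  -7.   0.] [310. 252.]
[-11.   7.   0.] [334. 252.]
[-11.   14.5   0. ] [347. 252.]
[ 11.  -14.5   0. ] [296. 217.]
[11. -7.  0.] [310. 217.]
[11.  7.  0.] [335. 217.]
[11.  14.5  0. ] [348. 217.]
[-11.  -14.5 -19. ] [295. 269.]
[-11.  -7. -19.] [309. 269.]
[-11.   7. -19.] [335. 269.]
[-11.   14.5 -19. ] [350. 269.]
[ 11.  -14.5 -19. ] [294. 230.]
[ 11.  -7. -19.] [308. 230.]
[ 11.   7. -19.] [336. 230.]
[ 11.   14.5 -19. ] [351. 230.]
[-11.  -14.5 -40. ] [291. 291.]
[-11.  -7. -40.] [307. 291.]
[-11.   7. -40.] [337. 291.]
[-11.   14.5 -40. ] [353. 291.]
[ 11.  -14.5 -40. ] [290. 249.]
[ 11.  -7. -40.] [307. 249.]
[ 11.   7. -40.] [338. 249.]
[ 11.   14.5 -40. ] [355. 249.]
cap [[543.40694602 -61.72775674  89.        ]] redtip [[512.86643144  -8.33911741  81.        ]]
```

View pics/wc.png

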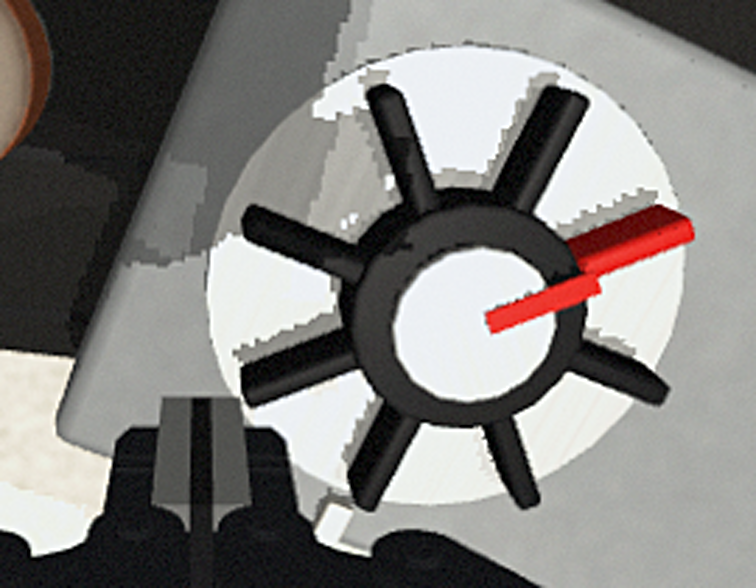

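The tips look narrower than the backs, about ±8 mm in y, and their place in the image doesn't quite match the nominal box. I'll check with the side camera before lowering.

```bash
python3 - <<'E'
from h import *
from rig import telemetry, optics
from scipy.spatial.transform import Rotation as Ro
s=telemetry.sense(); f=optics.grab_frame("side")
Rt=Ro.from_euler("xyz",s["tcp_rot"]).as_matrix(); print(s["eef_pos"])
pts=np.array([(0,0,0),(11,8,0),(-11,8,0),(11,-8,0),(-11,-8,0),(11,0,-37),(-11,0,-37)],float)
rv=cv2.Rodrigues(f["R"])[0]
u,_=cv2.projectPoints(pts@Rt.T+s["eef_pos"],rv,f["t"],np.array(f["mtx"],float),np.array(f["D"],float)); u=u[:,0]; print(u.round(1))
x0,y0=u[0].astype(int)-[50,45]; k=8
im=cv2.resize(f["color"][y0:y0+75,x0:x0+100,::-1],None,fx=k,fy=k,interpolation=cv2.INTER_CUBIC)
for i,p in enumerate(u): cv2.circle(im,tuple(int(v) for v in (p-[x0,y0]+.5)*k),4,(0,255,0) if i else (255,0,255),-1)
cv2.imwrite("pics/s1.png",im)
E
```

```text
[ 549.87760677 -124.4422132   122.49916277]
[[356.4 151.1]
 [359.6 153.7]
 [350.9 151.8]
 [361.9 150.3]
 [353.2 148.5]
 [361.4 138.5]
 [352.5 136.6]]
```

View pics/s1.png

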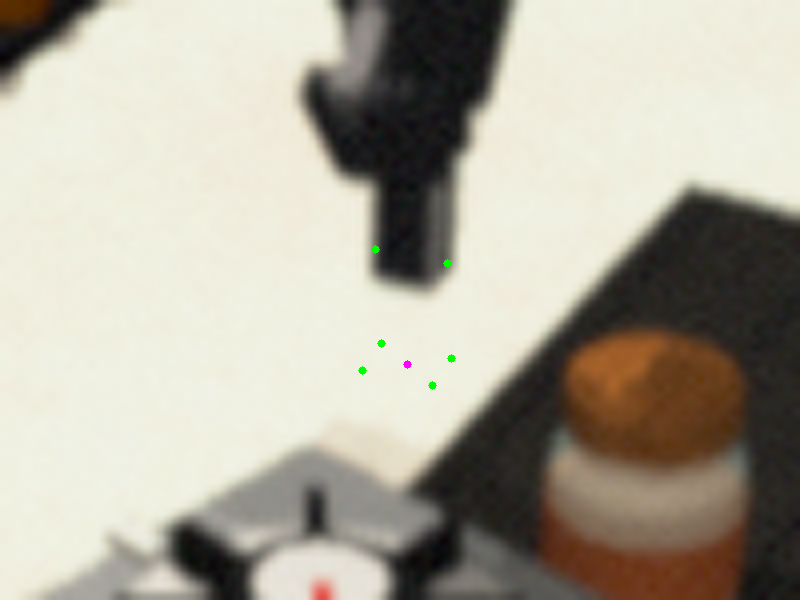

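In both views the shut fingertip ends about 30 mm behind the reported TCP (side crop: tip at row ~285, TCP mark at row 364). I'll lower in steps, watching the force, and use the pictures to judge where the tip really is.

Emit:
play_rows(
  dp=[
    [0, 0.16, 0.3],
    [0, 0.16, 0.6],
    [0, 0.16, 0.9],
    [0, 0.16, 1.2],
    [0, 0.16, 1.2],
  ],
  rot=[
    [0, 0, 0],
    [0, 0, 0],
    [0, 0, 0],
    [0, 0, 0],
    [0, 0, 0],
  ],
)

```text
clock: 3.22
eef_pos: [547.2, -117.8, 71.5]
tcp_rot: [3.14, -0.003, -3.019]
contact_force: [-0.9, -0.1, 0.9]
opening: -0.004
grasp_force: 0.0
```

Emit:
play_rows(
  dp=[
    [0, 0, 0],
    [0, 0, 0],
    [0, 0, 0],
    [0, 0, 0],
    [0, 0, 0],
  ],
  rot=[
    [0, 0, 0],
    [0, 0, 0],
    [0, 0, 0],
    [0, 0, 0],
    [0, 0, 0],
  ],
)

```text
clock: 3.63
eef_pos: [549.1, -118.1, 74.4]
tcp_rot: [-3.141, 0.001, -3.019]
contact_force: [1.1, 0.2, -0.5]
opening: 0.002
grasp_force: 0.0
```

```bash
cat > look.py <<'E'
from h import *
from rig import telemetry, optics
import sys
s=telemetry.sense(); print({k:np.round(s[k],2).tolist() for k in("clock","eef_pos","tcp_rot","contact_force","opening")})
a=optics.grab_frame("side")["color"]; w=optics.grab_frame("wrist")["color"]
A=cv2.resize(a[110:230,290:430],None,fx=3.4,fy=3.4,interpolation=cv2.INTER_CUBIC)[:400]
B=cv2.resize(w[60:320,240:520],None,fx=1.5,fy=1.5,interpolation=cv2.INTER_CUBIC)[:400]
h=min(len(A),len(B)); o=np.hstack([A[:h,:380],B[:h,:420]])
cv2.imwrite(sys.argv[1],o[:,:,::-1])
E
python3 look.py pics/l1.png
```

```text
{'clock': 3.63, 'eef_pos': [549.14, -118.13, 74.37], 'tcp_rot': [-3.14, 0.0, -3.02], 'contact_force': [1.11, 0.2, -0.46], 'opening': 0.0}
```

View pics/l1.png

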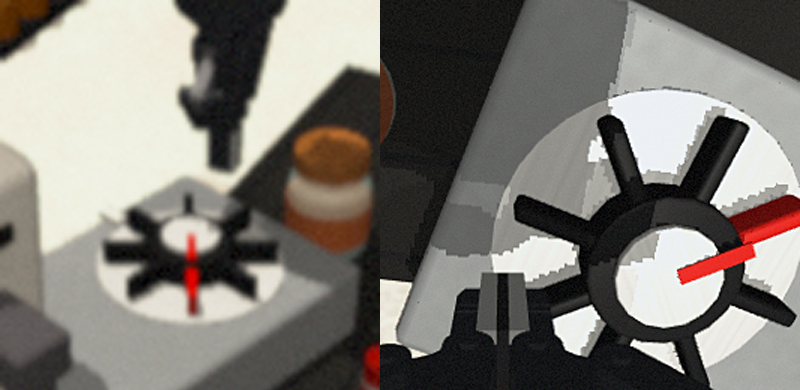

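The pictures confirm it: with TCP at 74 mm the tip (side crop (225,172)) is still about 30 mm above the lugs, and nothing is touching. I'll keep lowering slowly, checking the force.

Emit:
play_rows(
  dp=[
    [0, 0, 0.05],
    [0, 0, 0.1],
    [0, 0, 0.15],
    [0, 0, 0.2],
    [0, 0, 0.25],
  ],
  rot=[
    [0, 0, 0],
    [0, 0, 0],
    [0, 0, 0],
    [0, 0, 0],
    [0, 0, 0],
  ],
)

```text
clock: 4.15
eef_pos: [548.7, -118.0, 63.6]
tcp_rot: [3.141, -0.0, -3.019]
contact_force: [0.5, -0.3, 0.7]
opening: -0.003
grasp_force: 0.0
```

Emit:
play_rows(
  dp=[
    [0, 0, 0.03],
    [0, 0, 0.06],
    [0, 0, 0.09],
    [0, 0, 0.12],
    [0, 0, 0.12],
  ],
  rot=[
    [0, 0, 0],
    [0, 0, 0],
    [0, 0, 0],
    [0, 0, 0],
    [0, 0, 0],
  ],
)

```text
clock: 4.57
eef_pos: [548.7, -118.0, 58.8]
tcp_rot: [3.142, -0.0, -3.019]
contact_force: [0.2, -0.3, -0.7]
opening: 0.0
grasp_force: 0.0
```

Emit:
play_rows(
  dp=[
    [0, 0, 0.05],
    [0, 0, 0.1],
    [0, 0, 0.15],
    [0, 0, 0.2],
    [0, 0, 0.22],
  ],
  rot=[
    [0, 0, 0],
    [0, 0, 0],
    [0, 0, 0],
    [0, 0, 0],
    [0, 0, 0],
  ],
)

```text
clock: 4.98
eef_pos: [548.6, -118.0, 49.9]
tcp_rot: [3.141, -0.0, -3.019]
contact_force: [0.1, 0.2, -1.1]
opening: 0.004
grasp_force: 0.0
```

Emit:
play_rows(
  dp=[
    [0, 0, 0.04],
    [0, 0, 0.08],
    [0, 0, 0.12],
    [0, 0, 0.12],
    [0, 0, 0.12],
  ],
  rot=[
    [0, 0, 0],
    [0, 0, 0],
    [0, 0, 0],
    [0, 0, 0],
    [0, 0, 0],
  ],
)

```text
clock: 5.4
eef_pos: [548.7, -118.0, 45.4]
tcp_rot: [3.142, -0.0, -3.019]
contact_force: [0.3, -1.0, -0.2]
opening: 0.001
grasp_force: 0.0
```

```bash
python3 look.py pics/l2.png
```

```text
{'clock': 5.4, 'eef_pos': [548.72, -118.01, 45.37], 'tcp_rot': [3.14, -0.0, -3.02], 'contact_force': [0.33, -1.04, -0.2], 'opening': 0.0}
```

View pics/l2.png

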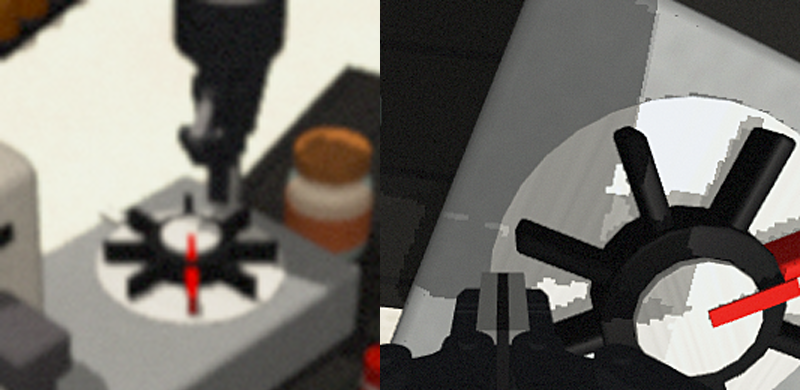

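The tip is now in the gap, still untouched: wrist crop tip at (502,272), between the lug to push (tip (518,232)) and the one behind it, partly hidden. I'll use this still pose to refine the centre from the visible lug tips.

```bash
python3 - <<'E'
from h import *
from rig import telemetry, optics
from scipy.spatial.transform import Rotation as Ro
from scipy.optimize import least_squares
s=telemetry.sense(); w=optics.grab_frame("wrist"); M=np.array(w["mount"])
Rt=Ro.from_euler("xyz",s["tcp_rot"]).as_matrix(); Rw=(Rt@M[:3,:3]).T; tw=-Rw@(Rt@M[:3,3]+s["eef_pos"])
px=np.array([(519,229),(625,131),(777,134)],float); px=(px-[380,0])/1.5+[240,60]
P=proj_plane(w,px,81,Rw,tw)[:,:2]; print(P.round(1))
th=np.radians(-15.3-90-45*np.arange(3)); d=np.c_[np.cos(th),np.sin(th)]*60
print("C est",(P-d).round(1),(P-d).mean(0))
im=w["color"].astype(int); hs=cv2.cvtColor(w["color"],cv2.COLOR_RGB2HSV)
red=(im[...,0]>120)&(im[...,1]<70)&(im[...,2]<70)
q=(P-s["eef_pos"][:2])@Rt[:2,:2]; print("in tool xy",q.round(1)); print(s["eef_pos"])
E
```

```text
[[ 522.  -116.7]
 [ 489.4  -91. ]
 [ 484.5  -47.1]]
C est [[537.8 -58.8]
 [541.5 -61.3]
 [542.4 -63. ]] [540.57614693 -61.0321924 ]
in tool xy [[26.5  4.6]
 [55.7 34.1]
 [55.2 78.2]]
[ 548.85098704 -118.04674331   45.51930238]
```

Emit:
play_rows(
  dp=[
    [0, 0.04, 0],
    [0, 0.08, 0],
    [0, 0.08, 0.05],
    [0, 0.08, 0.1],
    [0, 0.08, 0.1],
  ],
  rot=[
    [0, 0, 0],
    [0, 0, 0],
    [0, 0, 0],
    [0, 0, 0],
    [0, 0, 0],
  ],
)

```text
clock: 5.97
eef_pos: [548.1, -114.7, 41.0]
tcp_rot: [3.141, -0.001, -3.019]
contact_force: [-1.2, 0.3, 0.2]
opening: -0.003
grasp_force: 0.0
```

Emit:
play_rows(
  dp=[
    [0.072, 0.002, 0],
    [0.144, 0.008, 0],
    [0.215, 0.017, 0],
    [0.286, 0.03, 0],
    [0.356, 0.047, 0],
  ],
  rot=[
    [0, 0, 0.5],
    [0, 0, 1.0],
    [0, 0, 1.5],
    [0, 0, 2.0],
    [0, 0, 2.5],
  ],
)

```text
clock: 6.38
eef_pos: [535.3, -115.1, 41.6]
tcp_rot: [-3.141, 0.003, 3.0]
contact_force: [4.1, -0.7, -1.8]
opening: -0.0
grasp_force: 1.8
```

```bash
cat > ang.py <<'E'
# joint estimate from the red lug in the top view (red pixels may be partly hidden)
from h import *
from rig import telemetry, optics
def ang(s):
    f=optics.grab_frame("top"); im=f["color"].astype(int)
    m=(im[...,0]>130)&(im[...,1]<80)&(im[...,2]<80); m[:170]=0; m[275:]=0; m[:,:280]=0; m[:,385:]=0
    ys,xs=np.nonzero(m)
    if len(xs)<6: return f"red hidden {len(xs)}"
    P=proj_plane(f,np.c_[xs,ys],82)[:,:2]-[542.3,-60]; rr=np.hypot(*P.T); v=P[rr>20].sum(0)
    return f"n={len(xs)} joint={-((np.degrees(np.arctan2(v[1],v[0]))+15.3)%360):.1f} deg, rmax {rr.max():.0f}"
s=telemetry.sense(); print(ang(s),np.round(s["eef_pos"],1),np.round(s["contact_force"],1))
E
python3 ang.py
```

```text
n=59 joint=-126.3 deg, rmax 58 [ 535.3 -115.1   41.6] [ 4.1 -0.7 -1.8]
```

The wheel has started turning (-126°) with 4 N contact. I'll continue the arc.

Emit:
play_rows(
  dp=[
    [0.072, 0.002, 0],
    [0.144, 0.008, 0],
    [0.215, 0.017, 0],
    [0.286, 0.03, 0],
    [0.356, 0.047, 0],
  ],
  rot=[
    [0, 0, 0.5],
    [0, 0, 1.0],
    [0, 0, 1.5],
    [0, 0, 2.0],
    [0, 0, 2.5],
  ],
)

```text
clock: 6.85
eef_pos: [520.3, -111.0, 41.5]
tcp_rot: [3.142, 0.0, 2.739]
contact_force: [1.1, 0.0, -0.4]
opening: 0.002
grasp_force: 0.3
```

Emit:
play_rows(
  dp=[
    [0.072, 0.002, 0],
    [0.144, 0.008, 0],
    [0.215, 0.017, 0],
    [0.286, 0.03, 0],
    [0.356, 0.047, 0],
  ],
  rot=[
    [0, 0, 0.5],
    [0, 0, 1.0],
    [0, 0, 1.5],
    [0, 0, 2.0],
    [0, 0, 2.5],
  ],
)

```text
clock: 7.27
eef_pos: [507.5, -103.5, 41.4]
tcp_rot: [-3.141, -0.0, 2.478]
contact_force: [-0.5, -0.1, 0.4]
opening: 0.001
grasp_force: 0.0
```

```bash
python3 ang.py
```

```text
n=45 joint=-89.7 deg, rmax 57 [ 507.5 -103.5   41.4] [-0.5 -0.1  0.4]
```

One click is done, with the wheel at -90°. The second click uses the same arc.

Emit:
play_rows(
  dp=[
    [0.072, 0.002, 0],
    [0.144, 0.008, 0],
    [0.215, 0.017, 0],
    [0.286, 0.03, 0],
    [0.356, 0.047, 0],
  ],
  rot=[
    [0, 0, 0.5],
    [0, 0, 1.0],
    [0, 0, 1.5],
    [0, 0, 2.0],
    [0, 0, 2.5],
  ],
)

```text
clock: 7.73
eef_pos: [498.0, -93.9, 41.5]
tcp_rot: [-3.141, 0.001, 2.217]
contact_force: [0.5, -4.3, -1.0]
opening: -0.006
grasp_force: 2.0
```

Emit:
play_rows(
  dp=[
    [0.072, 0.002, 0],
    [0.144, 0.008, 0],
    [0.215, 0.017, 0],
    [0.286, 0.03, 0],
    [0.356, 0.047, 0],
  ],
  rot=[
    [0, 0, 0.5],
    [0, 0, 1.0],
    [0, 0, 1.5],
    [0, 0, 2.0],
    [0, 0, 2.5],
  ],
)

```text
clock: 8.15
eef_pos: [490.3, -81.0, 41.4]
tcp_rot: [-3.141, -0.0, 1.955]
contact_force: [-0.1, -0.6, 0.1]
opening: 0.002
grasp_force: 0.5
```

Emit:
play_rows(
  dp=[
    [0.072, 0.002, 0],
    [0.144, 0.008, 0],
    [0.215, 0.017, 0],
    [0.286, 0.03, 0],
    [0.356, 0.047, 0],
  ],
  rot=[
    [0, 0, 0.5],
    [0, 0, 1.0],
    [0, 0, 1.5],
    [0, 0, 2.0],
    [0, 0, 2.5],
  ],
)

```text
clock: 8.57
eef_pos: [487.0, -66.8, 41.5]
tcp_rot: [-3.141, -0.0, 1.693]
contact_force: [0.0, -0.1, 0.1]
opening: 0.0
grasp_force: 0.0
```

Emit:
play_rows(
  dp=[
    [0, 0, 0],
    [0, 0, 0],
    [0, 0, 0],
    [0, 0, 0],
    [0, 0, 0],
  ],
  rot=[
    [0, 0, 0],
    [0, 0, 0],
    [0, 0, 0],
    [0, 0, 0],
    [0, 0, 0],
  ],
)

```text
clock: 8.98
eef_pos: [487.1, -67.1, 41.5]
tcp_rot: [-3.142, 0.0, 1.694]
contact_force: [-0.1, 0.2, -0.1]
opening: -0.0
grasp_force: 0.0
```

```bash
python3 ang.py; python3 look.py pics/l3.png
```

```text
red hidden 1 [487.1 -67.1  41.5] [-0.1  0.2 -0.1]
{'clock': 9.03, 'eef_pos': [487.1, -67.09, 41.48], 'tcp_rot': [3.14, 0.0, 1.69], 'contact_force': [0.67, -0.7, -0.06], 'opening': 0.0}
```

View pics/l3.png

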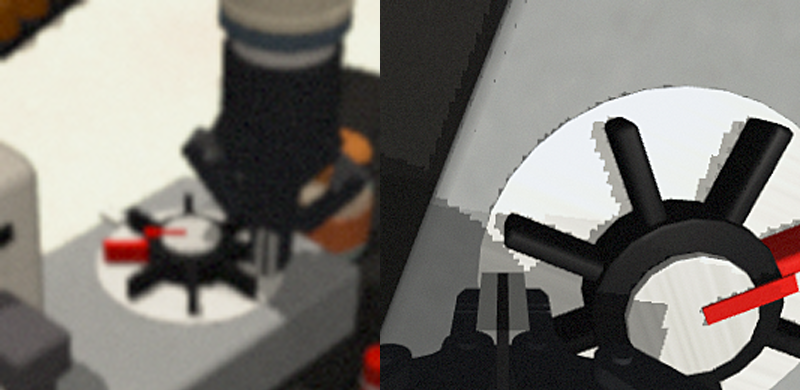

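The side crop shows the red lug moved two clicks, from (192,290) to (125,250). It sits one click short of the pointer and has been settled for over 0.4 s with no contact. Now the last click.

Emit:
play_rows(
  dp=[
    [0.072, 0.002, 0],
    [0.144, 0.008, 0],
    [0.215, 0.017, 0],
    [0.286, 0.03, 0],
    [0.356, 0.047, 0],
  ],
  rot=[
    [0, 0, 0.5],
    [0, 0, 1.0],
    [0, 0, 1.5],
    [0, 0, 2.0],
    [0, 0, 2.5],
  ],
)

```text
clock: 9.55
eef_pos: [486.8, -53.0, 41.4]
tcp_rot: [-3.141, 0.001, 1.43]
contact_force: [-0.9, -2.8, 0.1]
opening: 0.002
grasp_force: 2.1
```

Emit:
play_rows(
  dp=[
    [0.072, 0.002, 0],
    [0.144, 0.008, 0],
    [0.215, 0.017, 0],
    [0.286, 0.03, 0],
    [0.356, 0.047, 0],
  ],
  rot=[
    [0, 0, 0.5],
    [0, 0, 1.0],
    [0, 0, 1.5],
    [0, 0, 2.0],
    [0, 0, 2.5],
  ],
)

```text
clock: 9.97
eef_pos: [490.3, -38.7, 41.3]
tcp_rot: [-3.14, 0.001, 1.168]
contact_force: [-1.6, -1.6, -0.4]
opening: 0.001
grasp_force: 0.6
```

Emit:
play_rows(
  dp=[
    [0.072, 0.002, 0],
    [0.144, 0.008, 0],
    [0.215, 0.017, 0],
    [0.286, 0.03, 0],
    [0.286, 0.03, 0],
  ],
  rot=[
    [0, 0, 0.5],
    [0, 0, 1.0],
    [0, 0, 1.5],
    [0, 0, 2.0],
    [0, 0, 2.0],
  ],
)

```text
clock: 10.38
eef_pos: [496.9, -28.4, 41.5]
tcp_rot: [3.141, -0.0, 0.959]
contact_force: [-0.1, -0.2, 0.9]
opening: -0.001
grasp_force: 0.0
```

```bash
python3 ang.py; python3 look.py pics/l4.png
```

```text
red hidden 0 [496.9 -28.4  41.5] [-0.1 -0.2  0.9]
{'clock': 10.43, 'eef_pos': [496.72, -28.59, 41.5], 'tcp_rot': [3.14, -0.0, 0.96], 'contact_force': [-1.03, 0.15, -0.27], 'opening': -0.0}
```

View pics/l4.png

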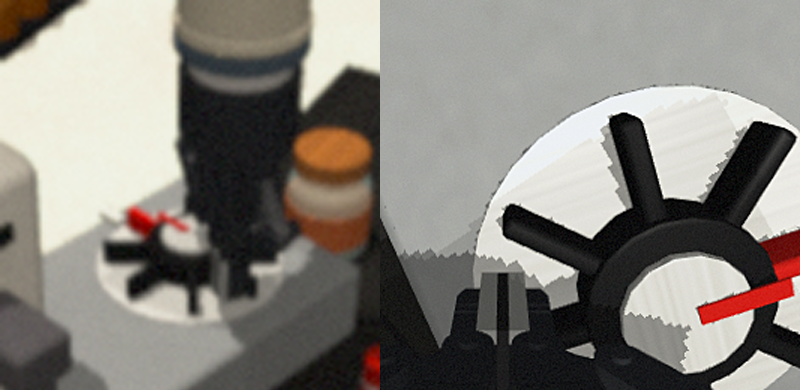

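The side crop shows the red lug at (140,220), right at the pointer, and the finger is free of contact. I'll lift straight up and clear away.

Emit:
play_rows(
  dp=[
    [0, 0, -0.1],
    [0, 0, -0.3],
    [0, 0, -0.6],
    [0, 0, -1.1],
    [0, 0, -1.6],
  ],
  rot=[
    [0, 0, 0],
    [0, 0, 0],
    [0, 0, 0],
    [0, 0, 0],
    [0, 0, 0],
  ],
)

```text
clock: 10.95
eef_pos: [496.1, -28.8, 106.5]
tcp_rot: [-3.141, 0.001, 0.961]
contact_force: [-0.1, -1.0, 0.6]
opening: 0.002
grasp_force: 0.0
```

Emit:
play_rows(
  dp=[
    [0, 0, -0.6],
    [0, 0, -1.2],
    [0, 0, -1.8],
    [0, 0, -2.4],
    [0, 0, -2.4],
  ],
  rot=[
    [0, 0, 0],
    [0, 0, 0],
    [0, 0, 0],
    [0, 0, 0],
    [0, 0, 0],
  ],
)

```text
clock: 11.37
eef_pos: [499.3, -29.0, 206.8]
tcp_rot: [3.135, -0.004, 0.961]
contact_force: [0.8, -0.5, -0.3]
opening: 0.003
grasp_force: 0.0
```

Emit:
play_rows(
  dp=[
    [-0.7, -0.48, 0],
    [-1.4, -0.96, 0],
    [-2.1, -1.44, 0],
    [-2.8, -1.92, 0],
    [-3.5, -2.4, 0],
  ],
  rot=[
    [0, 0, 0],
    [0, 0, 0],
    [0, 0, 0],
    [0, 0, 0],
    [0, 0, 0],
  ],
)

```text
clock: 11.78
eef_pos: [335.9, -88.6, 201.4]
tcp_rot: [3.142, 0.0, 0.961]
contact_force: [0.1, -0.7, 0.2]
opening: 0.002
grasp_force: 0.0
```

Emit:
play_rows(
  dp=[
    [0, 0, 0],
    [0, 0, 0],
    [0, 0, 0],
    [0, 0, 0],
    [0, 0, 0],
  ],
  rot=[
    [0, 0, 0],
    [0, 0, 0],
    [0, 0, 0],
    [0, 0, 0],
    [0, 0, 0],
  ],
)

```text
clock: 12.2
eef_pos: [338.6, -88.2, 201.6]
tcp_rot: [3.141, -0.0, 0.961]
contact_force: [0.0, 0.1, -0.3]
opening: -0.002
grasp_force: 0.0
```

```bash
python3 ang.py; python3 - <<'E'
from h import *
from rig import optics
import pickle
F=pickle.load(open("f0.pkl","rb"))
g=optics.grab_frame("side"); d=cv2.absdiff(g["color"],F["side"]["color"]).max(2)
for n,(x0,x1,y0,y1) in dict(cup=(285,335,235,300),tube=(390,415,205,255),jar=(370,405,145,187)).items(): print(n,(d[y0:y1,x0:x1]>60).mean().round(3))
m=(g["color"][...,0]>130)&(g["color"][...,1]<70); m[:160]=0;m[215:]=0; print(comps(m,4))
E
```

```text
n=44 joint=-0.1 deg, rmax 59 [338.6 -88.2 201.6] [ 0.   0.1 -0.3]
cup 0.0
tube 0.0
jar 0.0
[([328, 172, 11, 5, 24], array([331.79166667, 173.95833333])), ([398, 212, 11, 3, 28], array([402.57142857, 213.14285714]))]
```

The red lug measures -0.1° from the pointer, and the cup, tube and jar look unchanged in the side view. I'm handing the job in.

```bash
python3 -c "
from rig import r
print(r.sign_off())"
```

```text
the job is handed in; nothing more can be done
None
```

The job is handed in: three clockwise clicks with a settled pause one click short, the red lug now about 0.1° from the pointer, pushes around 4 N at most in the readings, and cup, jar and tube unmoved in the side view; I did not re-check the tamper, but the arm stayed well clear of it.

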